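# Close the empty sample tray and hook the loaded one out

### The job

Two alike sample loaders stand on the bench; the empty tray of one has been left standing part-way out, and the other is closed with a sample block inside. First push the empty tray fully home from its front with the fingers, and only then hook a fingertip behind the lip at the front of the other loader's tray and draw that tray out as far as it goes. Only push and hook, never pinch the tray fronts; leave the sample block sitting in its tray untouched, and leave the other things on the bench where they are.

Things in the scene. Friction and masses are not known exactly. Their poses are not given: they have to be found in the camera images.
- empty_loader: desktop sample loader fixed to the bench: white housing 130 deep (x) x 190 wide (y) x 64 mm high, open at the front; its tray slides out along its own -x. Origin: centre of the housing's underside; x points from its front to its back, z up. The two are alike, side by side, each turned up to 0.2 rad; either may be the left one. Its empty tray starts 50 to 100 mm out.
- full_loader: desktop sample loader fixed to the bench: white housing 130 deep (x) x 190 wide (y) x 64 mm high, open at the front; its tray slides out along its own -x. Origin: centre of the housing's underside; x points from its front to its back, z up. The two are alike, side by side, each turned up to 0.2 rad; either may be the left one. Starts home, with the block inside.
- empty_tray (a joint): travel in m of the empty tray: 0 = fully home, 0.12 = fully out, a fixed stop at each end; grows as the tray comes out along the loader's -x. It stays where it is left; sliding it takes about 3 N (friction) plus 8 N per m/s. The flat tray floor is 164 mm wide, its top 15 mm above the bench; behind the lip it is free for 65 mm up to the housing's front when home.
- full_tray (a joint): travel in m of the loaded tray: 0 = fully home, 0.12 = fully out, a fixed stop at each end; grows as the tray comes out along the loader's -x. It stays where it is left; sliding it takes about 3 N (friction) plus 8 N per m/s. The flat tray floor is 164 mm wide, its top 15 mm above the bench; behind the lip it is free for 65 mm up to the housing's front when home.
- empty_lip_top (a point): on the empty tray: middle of the top inner edge (housing side) of the aluminium lip, a wall that stands up across the tray's front end: 164 mm wide, 6 mm thick, with an 8 mm round bead on top (1 mm proud); top 48 mm above the bench, 33 mm above the tray floor. Moves with the tray, axes as the loader's. 130 mm in front of the loader's origin when home, 250 mm when fully out.
- full_lip_top (a point): on the loaded tray: middle of the top inner edge (housing side) of the aluminium lip, a wall that stands up across the tray's front end: 164 mm wide, 6 mm thick, with an 8 mm round bead on top (1 mm proud); top 48 mm above the bench, 33 mm above the tray floor. Moves with the tray, axes as the loader's. 130 mm in front of the loader's origin when home, 250 mm when fully out.
- empty_front (a point): front of the empty tray: centre of the outer face of the white plate on the outside of the lip: 176 mm wide, 6 mm thick, 10 to 46 mm above the bench; 12 mm in front of the lip_top point. Moves with the tray, axes as the loader's: the face looks along -x. The place to push.
- full_front (a point): front of the loaded tray: centre of the outer face of the white plate on the outside of the lip: 176 mm wide, 6 mm thick, 10 to 46 mm above the bench; 12 mm in front of the lip_top point. Moves with the tray, axes as the loader's: the face looks along -x.
- block: white 60-well sample block, 101 mm along the loader's x, 160 mm along its y, 31 mm high, about 150 g, loose in a recess of the loaded tray with 10 mm high rims; hidden in the housing at the start, its front then 15 mm behind the housing's front. Origin: centre of its underside, 15 mm above the bench.
- amber_bottle: bystander: brown bottle with a dark cap, 45 mm across, 128 mm high, standing at the right edge of the bench. Origin: centre of its underside.
- timer: bystander: small white timer 20x70x62 mm standing on the bench near the robot, on the left. Origin: centre of its underside.
- forceps: bystander: steel forceps 20x138x9 mm lying near the robot, on the right. Origin: centre of its underside.
- tip_box: bystander: open box of pipette tips 126x90x66 mm near the robot, far right. Origin: centre of its underside.

How it is judged:
On the way, in this order (a step that is already met when the one before it is completed fails the run):
1. the empty tray is pushed fully home by its front plate (value of joint empty_tray below 0.006 m and contact force between the fingers and empty_tray_c7 above 0.5 N), for 0.05 s.
2. the loaded tray is on its way out, drawn by a finger behind its lip (value of joint full_tray between 0.03 and 0.11 m and (contact force between the fingers and full_tray_c5 above 0.5 N or contact force between the fingers and full_tray_c6 above 0.5 N)).
3. the loaded tray is fully out (value of joint full_tray above 0.114 m), for 0.2 s.
At the end, for the whole second after the job is handed in: The empty tray is home to within 6 mm, the loaded tray is out to within 6 mm of its 120 mm stop and at rest, and the block sits flat and still in its recess (within 8 mm along the tray, not raised more than 4 mm). The robot is clear of everything (value of joint empty_tray below 0.006 m and value of joint full_tray above 0.114 m and velocity of joint full_tray below 0.01 m/s and x of block in the frame of full_lip_top between 0.122 and 0.138 m and z of block in the frame of full_lip_top below -0.029 m and angle between block's own z axis and vertical below 0.05 rad and linear speed of block below 0.02 m/s); the robot touches nothing.
It fails at once if the loaded tray is opened (over 15 mm) while the empty one is not home (over 8 mm) (value of joint full_tray above 0.015 m and value of joint empty_tray above 0.008 m).
It fails at once if a tray front is pinched (over 3 N on its lip and on its front plate at once) (((contact force between the fingers and empty_tray_c5 above 3 N or contact force between the fingers and empty_tray_c6 above 3 N) and contact force between the fingers and empty_tray_c7 above 3 N) or ((contact force between the fingers and full_tray_c5 above 3 N or contact force between the fingers and full_tray_c6 above 3 N) and contact force between the fingers and full_tray_c7 above 3 N)).
It fails at once if the robot presses on the sample block (over 1 N) (contact force between any of the arm, the fingers and block above 1 N).
It fails at once if the block is lifted (over 15 mm) or tipped (height (world z) of block above 0.03 m or angle between block's own z axis and vertical above 0.2 rad).
It fails at once if the bottle, timer, forceps or tip box is displaced by more than 15 mm (distance of any of amber_bottle, timer, forceps, tip_box from where it was at the start of the episode above 0.015 m).
It also fails if it takes over 45 s, if anything falls off the work surface, if the arm or the gripper's body presses on something with over 40 N, if the wrist force passes 120 N, or if a joint passes its speed limit or range.

### The arm

A 6-joint arm with a two-finger parallel gripper is mounted at the origin on the work surface; the furniture and walls round the work are solid. World frame = base frame: x ahead of the robot, y to its left, z up, the work surface at z = 0. Lengths are in m, angles in rad, forces in N, time in s.
With the tool pointing down it reaches from about 0.25 to 0.725 m from the base axis. Payload 4 kg.
Tool frame: the origin (TCP) lies midway between the tips of the shut fingers; the grasp point (between the pads) lies 19 mm behind it; z points along the fingers, y is the line along which they close (so a half turn about z gives the same grasp; the last joint's range is limited). The gripper opens to 85 mm and grips with 20 to 120 N. Pads are 22 mm wide; open, the fingers measure 114 mm over their backs; the gripper's body (76 mm by 85 mm) begins 54 mm behind the grasp point. The pads swing forward as they close: fully open they stand 13 mm farther back than shut.
Start: joints at [-1.176, 0.241, 0.005, 1.335, 0, 1.571], TCP at [0.192, -0.462, 0.231] pointing down, gripper open.
Joint ranges: [-2.72, 2.72], [-1.05, 1.87], [-1.09, 1.28], [-1.99, 2.15], [-1.42, 1.44], [-3.14, 3.14]. Speed limits (rad/s): [2.79, 2.79, 3.14, 3.14, 3.14, 3.14].

### API

Orientations are given as a unit quaternion [x, y, z, w].
In Python, from workcell import bot, camera, job_done gives the robot as it stands.
- The arm moves only by the tool carry_out, never from a script. Its argument "plan" is a list of rows, each an object of numbers: "dx", "dy", "dz": the shift along the tool's x, y, z in mm; "twist": the turn about the tool's z in degrees; "fingers": the closure, from -1 (fully open) to 1 (shut). In form: [{"dx": .., "dy": .., "dz": .., "twist": .., "fingers": ..}, ...]. A call has exactly 5 rows; each row is the pose to reach, as a shift and turn from the pose commanded when the call began, along the tool's axes at that moment; what a row does not reach only later rows make up. A row lasts 1/12 s, in which the tool goes at most 41.7 mm and 7.16 degrees, less where a joint would pass 70% of its speed; a pose out of reach is approached as far as the arm can. A call with a gripper value outside its range is refused whole. The fingers move at their own pace and stop on an object; the grip force is fixed at half the most. Time passes only in rows, so rows that repeat a pose let the fingers close, or fill a call up. It gives the time, the measured TCP pose, the force, the opening and the grip force at its end, in the units of the state.
- bot.get_obs(): the state, without advancing time (a new reading comes with each control period).
- camera(name): name is "scene" or "top"; returns a dict with "image" (400x640x3 uint8, red, green, blue), "intrinsics" (3x3 intrinsics, pixels), "distortion" ([k1, k2, p1, p2, k3] as OpenCV has them; the pictures are not rectified), "eye" and "attitude" of the camera in the world. Camera axes: x right, y down, z forward; pixel columns grow to the right and rows downward; lengths in m; the calibration is good to about 2 mm. A picture is of the moment at which its call begins. There is no depth.
- job_done(): hands the job in; it is judged then, once.
The state is a dict: "clock": time; "joint_pos": joint angles; "joint_vel": joint speeds; "tau": joint torques, N m; "eef_pos": TCP position; "tool_rot": TCP orientation; "ft_force": force on the tool from outside, world axes, zero at the start; "ft_torque": the same for the moment, N m; "grip_width": finger opening in m; "grasp_force": force on a finger pad.
Only numpy, scipy, OpenCV 4.12 (cv2) and the standard library are available. Lean on these libraries where they do the work, as an engineer would, in place of code of your own. Each camera call takes 0.05 s, during which the arm holds its last target. There are 200 camera calls.

## Working session

There is one attempt and no reset: what is moved stays moved. The work goes in short steps, Python scripts to look and compute and a tool call to move; the robot and the scene stay as the last step left them, time stands still between calls to the robot, and variables do not carry over. Pictures are saved under pics/ and viewed, at most 10 in all, crops included, and the job is handed in when it is done.

Besides the shell and the picture viewer there is one more tool, called after ">>>" by a JSON object that holds its "fn" and its "kwargs", one argument or row to a line. carry_out: Moves the arm, as the interface text tells. Its arguments: {"type":"object","properties":{"plan":{"type":"array","items":{"type":"object","properties":{"dx":{"type":"number"},"dy":{"type":"number"},"dz":{"type":"number"},"twist":{"type":"number"},"fingers":{"type":"number"}}}}},"required":["plan"]}

```bash
mkdir -p pics; ls; python3 - <<'E'
from workcell import bot,camera
import cv2,numpy as np
for n in("scene","top"):
    c=camera(n); cv2.imwrite(f"pics/{n}0.png",c["image"][:,:,::-1])
    print(n,c["intrinsics"],c["distortion"],c["eye"],c["attitude"])
o=bot.get_obs();print(o)
E
```

```text
pics
scene [[389.62841495   0.         320.32166344]
 [  0.         389.62841495 198.99303972]
 [  0.           0.           1.        ]] [-0.00343139  0.          0.          0.          0.        ] [-0.15881475 -0.78444595  0.63965999] [ 0.80541533 -0.3157357   0.17514159 -0.47004525]
top [[387.26082711   0.         319.45228075]
 [  0.         387.26082711 193.03050897]
 [  0.           0.           1.        ]] [-0.07610563  0.          0.          0.          0.        ] [ 0.41801355 -0.06582616  1.12788351] [ 0.70998409 -0.7032758   0.02441982 -0.0270077 ]
{'clock': 0.1, 'joint_pos': array([-1.17599211e+00,  2.41342904e-01,  3.84348942e-03,  1.33516862e+00,
       -6.06990565e-06,  1.57078750e+00]), 'joint_vel': array([ 0.00093511, -0.00085405,  0.00182767, -0.0010478 ,  0.00140584,
       -0.00240355]), 'tau': array([-6.13948419e-05, -3.73137689e+01,  2.53009808e+01,  1.08096533e-02,
        6.53705774e-05, -9.91147218e-07]), 'eef_pos': array([ 0.19209639, -0.46101913,  0.23049343]), 'tool_rot': array([ 9.80578096e-01,  1.96126800e-01, -1.86514117e-04, -9.17085140e-04]), 'ft_force': array([-0.04182348,  0.06543096, -1.14667139]), 'ft_torque': array([ 0.0280127 , -0.01988925,  0.04360939]), 'grasp_force': 0.0, 'grip_width': 0.0853717126007029}
```

View pics/top0.png

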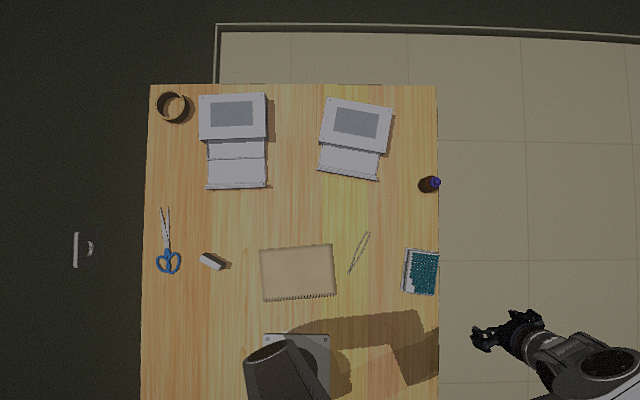

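View pics/scene0.png

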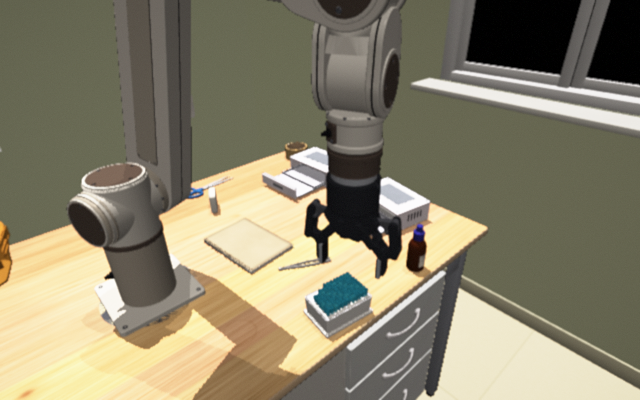

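The top view shows the left loader (housing about x 200–268, y 93–140) with its tray out to y≈188, so it is the empty one. The right loader (320–393, 97–180) is closed and full. Next I'll look closer at both.

```bash
cat > h.py <<'E'
import cv2,numpy as np
from scipy.spatial.transform import Rotation as R
def ray(c,px,z):
    p=cv2.undistortPoints(np.array(px,float).reshape(-1,1,2),c["intrinsics"],np.array(c["distortion"])).reshape(-1,2)
    d=R.from_quat(c["attitude"]).apply(np.c_[p,np.ones(len(p))])
    e=np.array(c["eye"]); return e+d*((z-e[2])/d[:,2])[:,None]
def pix(c,P):
    r=R.from_quat(c["attitude"]).inv(); e=np.array(c["eye"])
    q=r.apply(np.atleast_2d(P)-e); return cv2.projectPoints(q,np.zeros(3),np.zeros(3),c["intrinsics"],np.array(c["distortion"]))[0].reshape(-1,2)
E
python3 - <<'E'
from workcell import camera
from h import *
c=camera("top");im=c["image"]
cv2.imwrite("pics/crop.png",cv2.resize(im[80:200,190:400,::-1],None,fx=3.8,fy=3.8,interpolation=cv2.INTER_CUBIC))
hsv=cv2.cvtColor(im,cv2.COLOR_RGB2HSV)
m=((hsv[...,1]<45)&(hsv[...,2]>110)).astype(np.uint8); m[:85]=0;m[200:]=0;m[:,400:]=0;m[:,:190]=0
for k in cv2.findContours(m,cv2.RETR_EXTERNAL,cv2.CHAIN_APPROX_NONE)[0]:
    if cv2.contourArea(k)>150:
        a=cv2.approxPolyDP(k,2.5,True).reshape(-1,2)
        print(cv2.contourArea(k)); print(np.c_[a,ray(c,a,.064)[:,:2].round(4),ray(c,a,.047)[:,:2].round(4)])
# the grey panels on housing tops
g=((hsv[...,1]<60)&(hsv[...,2]>80)&(hsv[...,2]<190)).astype(np.uint8);g[:85]=0;g[150:]=0;g[:,400:]=0;g[:,:190]=0
for k in cv2.findContours(g,cv2.RETR_EXTERNAL,cv2.CHAIN_APPROX_NONE)[0]:
    if cv2.contourArea(k)>400:
        (x,y),s,a=cv2.minAreaRect(k); print("panel",x,y,s,a,ray(c,[(x,y)],.064))
E
```

```text
1446.0
[[ 3.210e+02  1.450e+02  6.296e-01 -6.460e-02  6.330e-01 -6.460e-02]
 [ 3.160e+02  1.690e+02  5.621e-01 -5.140e-02  5.644e-01 -5.110e-02]
 [ 3.770e+02  1.790e+02  5.359e-01 -2.203e-01  5.378e-01 -2.228e-01]
 [ 3.740e+02  1.750e+02  5.470e-01 -2.120e-01  5.490e-01 -2.144e-01]
 [ 3.770e+02  1.540e+02  6.058e-01 -2.205e-01  6.088e-01 -2.230e-01]]
2462.0
[[2.630e+02 1.400e+02 6.425e-01 9.750e-02 6.461e-01 1.001e-01]
 [2.080e+02 1.440e+02 6.305e-01 2.523e-01 6.339e-01 2.574e-01]
 [2.070e+02 1.590e+02 5.879e-01 2.536e-01 5.907e-01 2.588e-01]
 [2.120e+02 1.600e+02 5.852e-01 2.394e-01 5.879e-01 2.443e-01]
 [2.070e+02 1.620e+02 5.795e-01 2.534e-01 5.821e-01 2.585e-01]
 [2.090e+02 1.830e+02 5.206e-01 2.458e-01 5.222e-01 2.507e-01]
 [2.040e+02 1.880e+02 5.065e-01 2.594e-01 5.079e-01 2.646e-01]
 [2.640e+02 1.860e+02 5.136e-01 9.190e-02 5.151e-01 9.440e-02]]
2986.5
[[ 3.260e+02  9.700e+01  7.671e-01 -7.740e-02  7.727e-01 -7.760e-02]
 [ 3.200e+02  1.410e+02  6.409e-01 -6.170e-02  6.444e-01 -6.160e-02]
 [ 3.850e+02  1.520e+02  6.117e-01 -2.429e-01  6.148e-01 -2.457e-01]
 [ 3.920e+02  1.080e+02  7.375e-01 -2.635e-01  7.426e-01 -2.667e-01]]
2893.5
[[2.640e+02 9.200e+01 7.806e-01 9.810e-02 7.864e-01 1.007e-01]
 [1.990e+02 9.500e+01 7.720e-01 2.839e-01 7.777e-01 2.895e-01]
 [1.990e+02 1.390e+02 6.446e-01 2.785e-01 6.483e-01 2.840e-01]
 [2.650e+02 1.360e+02 6.539e-01 9.220e-02 6.577e-01 9.470e-02]]
panel 354.7878723144531 128.03884887695312 (68.19233703613281, 53.20112228393555) 10.17551040649414 [[ 0.67861848 -0.15858808  0.064     ]]
panel 231.5 120.5 (57.0, 67.0) 90.0 [[0.69782662 0.18788549 0.064     ]]
```

View pics/crop.png

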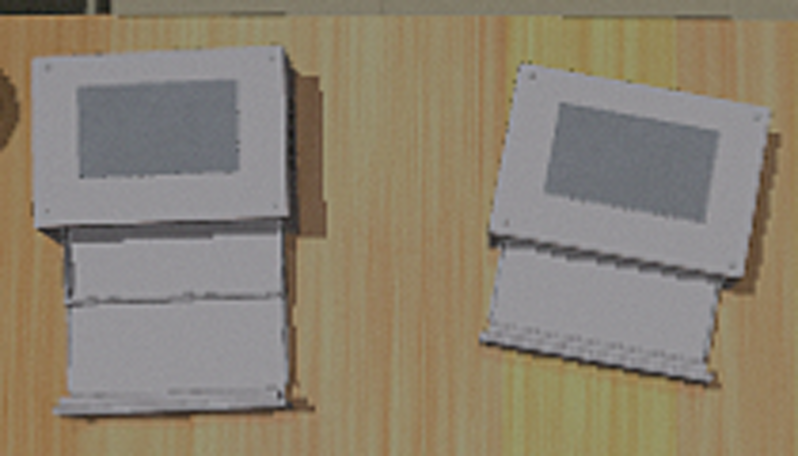

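The close-up confirms it: the left tray is about 60 mm out, and the right one is home with yaw about −9°. I'll start moving and check the sign of joint 6.

```bash
cat > to.py <<'E'
import sys,numpy as np
from workcell import bot
from scipy.spatial.transform import Rotation as R
x,y,z,yaw=map(float,sys.argv[1:5]); o=bot.get_obs(); r=R.from_quat(o["tool_rot"]); M=r.as_matrix()
cur=np.degrees(np.arctan2(M[1,0],M[0,0]))
print("clock",round(o["clock"],2),"pos",o["eef_pos"].round(4),"yaw",cur.round(1),"j1,j6",o["joint_pos"][[0,5]].round(2),"F",o["ft_force"].round(1),"tilt",M[2,2].round(4))
print("shift mm",(1000*r.inv().apply(np.array([x,y,z])-o["eef_pos"])).round(1),"twist",round((cur-yaw+180)%360-180,1))
E
```

>>> {"fn": "carry_out", "kwargs": {
  "plan": [
    {"dx":28,"dy":-29,"dz":0,"twist":-7,"fingers":1},
    {"dx":56,"dy":-58,"dz":0,"twist":-14,"fingers":1},
    {"dx":84,"dy":-87,"dz":0,"twist":-21,"fingers":1},
    {"dx":112,"dy":-116,"dz":0,"twist":-28,"fingers":1},
    {"dx":139,"dy":-144,"dz":0,"twist":-35,"fingers":1}
  ]
}}

```text
clock: 0.57
eef_pos: [0.2652, -0.2732, 0.231]
tool_rot: [0.875, 0.484, 0.0, -0.0]
ft_force: [1.1, 0.1, -0.3]
grip_width: 0.0257
grasp_force: 0.0
```

```bash
python3 to.py .44 .175 .2 182.6
```

```text
clock 0.57 pos [ 0.2652 -0.2732  0.231 ] yaw 57.9 j1,j6 [-0.8   1.33] F [ 1.1  0.1 -0.3] tilt -1.0
shift mm [472.6 -90.   31.2] twist -124.7
```

>>> {"fn": "carry_out", "kwargs": {
  "plan": [
    {"dx":38,"dy":-7,"dz":0,"twist":-7,"fingers":1},
    {"dx":76,"dy":-14,"dz":0,"twist":-14,"fingers":1},
    {"dx":114,"dy":-21,"dz":0,"twist":-21,"fingers":1},
    {"dx":152,"dy":-28,"dz":0,"twist":-28,"fingers":1},
    {"dx":190,"dy":-36,"dz":0,"twist":-35,"fingers":1}
  ]
}}

```text
clock: 0.98
eef_pos: [0.3367, -0.0936, 0.2314]
tool_rot: [0.689, 0.725, 0.0, 0.0]
ft_force: [1.4, -0.4, -0.2]
grip_width: 0.0004
grasp_force: 0.0
```

```bash
python3 to.py .44 .175 .2 182.6
```

```text
clock 0.98 pos [ 0.3367 -0.0936  0.2314] yaw 92.9 j1,j6 [-0.27  1.25] F [ 1.4 -0.4 -0.2] tilt -1.0
shift mm [263.  116.9  31.4] twist -89.7
```

>>> {"fn": "carry_out", "kwargs": {
  "plan": [
    {"dx":33,"dy":15,"dz":0,"twist":-7,"fingers":1},
    {"dx":66,"dy":30,"dz":0,"twist":-14,"fingers":1},
    {"dx":99,"dy":45,"dz":0,"twist":-21,"fingers":1},
    {"dx":132,"dy":60,"dz":0,"twist":-28,"fingers":1},
    {"dx":165,"dy":75,"dz":0,"twist":-35,"fingers":1}
  ]
}}

```text
clock: 1.4
eef_pos: [0.404, 0.0748, 0.2312]
tool_rot: [0.438, 0.899, -0.0, 0.0]
ft_force: [0.5, -0.9, -0.5]
grip_width: -0.0003
grasp_force: 0.0
```

```bash
python3 to.py .45 .178 .2 182.6
```

```text
clock 1.4 pos [0.404  0.0748 0.2312] yaw 128.0 j1,j6 [0.18 1.09] F [ 0.5 -0.9 -0.5] tilt -1.0
shift mm [53.  99.8 31.2] twist -54.6
```

>>> {"fn": "carry_out", "kwargs": {
  "plan": [
    {"dx":11,"dy":20,"dz":6,"twist":-7,"fingers":1},
    {"dx":22,"dy":40,"dz":12,"twist":-14,"fingers":1},
    {"dx":33,"dy":60,"dz":18,"twist":-21,"fingers":1},
    {"dx":44,"dy":80,"dz":24,"twist":-28,"fingers":1},
    {"dx":53,"dy":100,"dz":31,"twist":-35,"fingers":1}
  ]
}}

```text
clock: 1.82
eef_pos: [0.4508, 0.1772, 0.1998]
tool_rot: [0.148, 0.989, -0.0, -0.0]
ft_force: [0.0, -0.1, 0.2]
grip_width: -0.0001
grasp_force: 0.0
```

```bash
python3 to.py .45 .176 .1 182.6
```

```text
clock 1.82 pos [0.4508 0.1772 0.1998] yaw 163.0 j1,j6 [0.37 0.67] F [ 0.  -0.1  0.2] tilt -1.0
shift mm [ 0.4 -1.4 99.8] twist -19.6
```

>>> {"fn": "carry_out", "kwargs": {
  "plan": [
    {"dx":0,"dy":-1,"dz":34,"twist":-7,"fingers":1},
    {"dx":0,"dy":-1,"dz":68,"twist":-14,"fingers":1},
    {"dx":0,"dy":-1,"dz":102,"twist":-19.6,"fingers":1},
    {"dx":0,"dy":-1,"dz":136,"twist":-19.6,"fingers":1},
    {"dx":0,"dy":-1,"dz":172,"twist":-19.6,"fingers":1}
  ]
}}

```text
clock: 2.23
eef_pos: [0.4505, 0.1751, 0.027]
tool_rot: [-0.02, 1.0, 0.0, 0.0]
ft_force: [1.1, 0.3, -0.8]
grip_width: -0.0001
grasp_force: 0.0
```

```bash
python3 to.py .56 .181 .028 182.6; python3 - <<'E'
from workcell import camera
from h import *
c=camera("top"); cv2.imwrite("pics/t2.png",cv2.resize(c["image"][80:220,190:400,::-1],None,fx=3.8,fy=3.8,interpolation=cv2.INTER_CUBIC))
E
```

```text
clock 2.23 pos [0.4505 0.1751 0.027 ] yaw -177.8 j1,j6 [0.37 0.33] F [ 1.1  0.3 -0.8] tilt -1.0
shift mm [-109.6    1.6   -0.9] twist -0.4
```

View pics/t2.png

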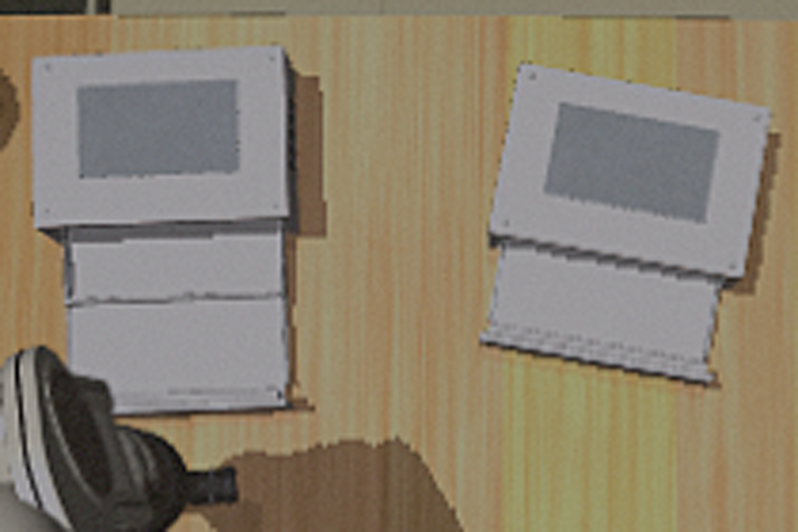

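The gripper is down in front of the empty tray's plate, about 50 mm short of it, and centred (tool at about (215,485) in the crop). Now I push.

>>> {"fn": "carry_out", "kwargs": {
  "plan": [
    {"dx":-15,"dy":0,"dz":0,"twist":0,"fingers":1},
    {"dx":-30,"dy":0,"dz":0,"twist":0,"fingers":1},
    {"dx":-42,"dy":0,"dz":0,"twist":0,"fingers":1},
    {"dx":-52,"dy":1,"dz":0,"twist":0,"fingers":1},
    {"dx":-62,"dy":1,"dz":0,"twist":0,"fingers":1}
  ]
}}

```text
clock: 2.7
eef_pos: [0.5116, 0.178, 0.0288]
tool_rot: [-0.019, 1.0, -0.0, -0.002]
ft_force: [-3.4, -0.6, 2.2]
grip_width: -0.0
grasp_force: 1.7
```

>>> {"fn": "carry_out", "kwargs": {
  "plan": [
    {"dx":-8,"dy":0,"dz":0,"twist":0,"fingers":1},
    {"dx":-16,"dy":0,"dz":0,"twist":0,"fingers":1},
    {"dx":-24,"dy":0,"dz":0,"twist":0,"fingers":1},
    {"dx":-31,"dy":0,"dz":0,"twist":0,"fingers":1},
    {"dx":-38,"dy":1,"dz":0,"twist":0,"fingers":1}
  ]
}}

```text
clock: 3.12
eef_pos: [0.5508, 0.1803, 0.0285]
tool_rot: [-0.019, 1.0, -0.0, -0.0]
ft_force: [-3.1, -2.4, 1.3]
grip_width: 0.0002
grasp_force: 1.6
```

```bash
python3 to.py .56 .181 .028 182.6
```

```text
clock 3.12 pos [0.5508 0.1803 0.0285] yaw -177.8 j1,j6 [0.32 0.28] F [-3.1 -2.4  1.3] tilt -1.0
shift mm [-9.3  0.3  0.5] twist -0.4
```

>>> {"fn": "carry_out", "kwargs": {
  "plan": [
    {"dx":-2,"dy":0,"dz":0,"twist":0,"fingers":1},
    {"dx":-4,"dy":0,"dz":0,"twist":0,"fingers":1},
    {"dx":-6,"dy":0,"dz":0,"twist":0,"fingers":1},
    {"dx":-8,"dy":0,"dz":0,"twist":0,"fingers":1},
    {"dx":-9,"dy":0,"dz":0,"twist":0,"fingers":1}
  ]
}}

```text
clock: 3.53
eef_pos: [0.5593, 0.1811, 0.0282]
tool_rot: [-0.019, 1.0, -0.0, -0.0]
ft_force: [-2.2, -1.4, 1.6]
grip_width: -0.0003
grasp_force: 1.3
```

>>> {"fn": "carry_out", "kwargs": {
  "plan": [
    {"dx":-1,"dy":0,"dz":0,"twist":0,"fingers":1},
    {"dx":-2,"dy":0,"dz":0,"twist":0,"fingers":1},
    {"dx":-3,"dy":0,"dz":0,"twist":0,"fingers":1},
    {"dx":-3,"dy":0,"dz":0,"twist":0,"fingers":1},
    {"dx":-3,"dy":0,"dz":0,"twist":0,"fingers":1}
  ]
}}

```text
clock: 3.95
eef_pos: [0.5601, 0.1811, 0.0282]
tool_rot: [-0.02, 1.0, -0.0, -0.002]
ft_force: [-7.4, -1.0, 5.9]
grip_width: 0.0
grasp_force: 3.8
```

>>> {"fn": "carry_out", "kwargs": {
  "plan": [
    {"dx":-1,"dy":0,"dz":0,"twist":0,"fingers":1},
    {"dx":-2,"dy":0,"dz":0,"twist":0,"fingers":1},
    {"dx":-3,"dy":0,"dz":0,"twist":0,"fingers":1},
    {"dx":-3,"dy":0,"dz":0,"twist":0,"fingers":1},
    {"dx":-3,"dy":0,"dz":0,"twist":0,"fingers":1}
  ]
}}

```text
clock: 4.37
eef_pos: [0.5601, 0.1811, 0.0282]
tool_rot: [-0.02, 1.0, -0.0, -0.005]
ft_force: [-14.8, -1.6, 10.2]
grip_width: -0.0
grasp_force: 7.3
```

The force is rising with no motion, so the tray is at its stop. I'll back off and raise.

>>> {"fn": "carry_out", "kwargs": {
  "plan": [
    {"dx":15,"dy":0,"dz":0,"twist":0,"fingers":1},
    {"dx":40,"dy":0,"dz":0,"twist":0,"fingers":1},
    {"dx":60,"dy":0,"dz":-30,"twist":0,"fingers":1},
    {"dx":60,"dy":0,"dz":-70,"twist":0,"fingers":1},
    {"dx":60,"dy":0,"dz":-110,"twist":0,"fingers":1}
  ]
}}

```text
clock: 4.78
eef_pos: [0.5035, 0.1788, 0.1384]
tool_rot: [-0.02, 1.0, -0.0, -0.001]
ft_force: [1.4, 1.1, 0.7]
grip_width: -0.0003
grasp_force: 0.0
```

```bash
python3 to.py .585 -.145 .15 171.1;python3 - <<'E'
from workcell import camera
from h import *
for n in ("top",):
    c=camera(n); cv2.imwrite("pics/t3.png",cv2.resize(c["image"][80:220,190:400,::-1],None,fx=3.8,fy=3.8,interpolation=cv2.INTER_CUBIC))
E
```

```text
clock 4.78 pos [0.5035 0.1788 0.1384] yaw -177.7 j1,j6 [0.34 0.3 ] F [1.4 1.1 0.7] tilt -1.0
shift mm [ -68.6 -326.8  -11.5] twist 11.2
```

View pics/t3.png

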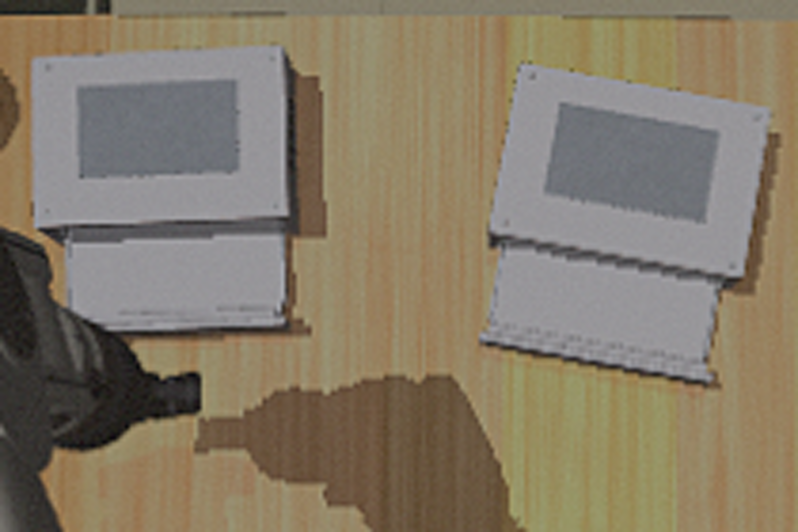

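The left tray is now home, with its front at y≈325 in the crop, matching the right one. I'll go over to the gap behind the full tray's lip.

>>> {"fn": "carry_out", "kwargs": {
  "plan": [
    {"dx":-14,"dy":-33,"dz":-3,"twist":1,"fingers":1},
    {"dx":-28,"dy":-66,"dz":-6,"twist":2,"fingers":1},
    {"dx":-42,"dy":-99,"dz":-9,"twist":3,"fingers":1},
    {"dx":-56,"dy":-132,"dz":-12,"twist":4,"fingers":1},
    {"dx":-71,"dy":-165,"dz":-12,"twist":5,"fingers":1}
  ]
}}

```text
clock: 5.25
eef_pos: [0.5849, 0.0156, 0.1516]
tool_rot: [0.024, 1.0, 0.0, 0.002]
ft_force: [0.6, 1.6, 1.0]
grip_width: -0.0001
grasp_force: 0.0
```

```bash
python3 to.py .5875 -.1455 .15 171.1
```

```text
clock 5.25 pos [0.5849 0.0156 0.1516] yaw 177.2 j1,j6 [0.03 0.08] F [0.6 1.6 1. ] tilt -1.0
shift mm [ -10.5 -160.8    1.5] twist 6.1
```

>>> {"fn": "carry_out", "kwargs": {
  "plan": [
    {"dx":-3,"dy":-40,"dz":0,"twist":2,"fingers":1},
    {"dx":-6,"dy":-80,"dz":0,"twist":4,"fingers":1},
    {"dx":-9,"dy":-120,"dz":0,"twist":6.1,"fingers":1},
    {"dx":-10.5,"dy":-161,"dz":0,"twist":6.1,"fingers":1},
    {"dx":-10.5,"dy":-161,"dz":0,"twist":6.1,"fingers":1}
  ]
}}

```text
clock: 5.67
eef_pos: [0.5863, -0.1524, 0.1504]
tool_rot: [0.082, 0.997, -0.002, 0.002]
ft_force: [0.1, 0.9, 0.2]
grip_width: 0.0001
grasp_force: 0.0
```

```bash
python3 to.py .5875 -.1455 .024 171.1
```

```text
clock 5.67 pos [ 0.5863 -0.1524  0.1504] yaw 170.6 j1,j6 [-0.25 -0.09] F [0.1 0.9 0.2] tilt -1.0
shift mm [  0.4   7.4 126.4] twist -0.5
```

>>> {"fn": "carry_out", "kwargs": {
  "plan": [
    {"dx":0,"dy":2,"dz":25,"twist":-0.5,"fingers":1},
    {"dx":0,"dy":4,"dz":50,"twist":-0.5,"fingers":1},
    {"dx":0,"dy":4,"dz":75,"twist":-0.5,"fingers":1},
    {"dx":0,"dy":4,"dz":75,"twist":-0.5,"fingers":1},
    {"dx":0,"dy":4,"dz":75,"twist":-0.5,"fingers":1}
  ]
}}

```text
clock: 6.08
eef_pos: [0.5854, -0.1401, 0.0741]
tool_rot: [0.073, 0.997, 0.0, -0.001]
ft_force: [-0.1, 0.0, 1.1]
grip_width: 0.0005
grasp_force: 0.0
```

```bash
python3 to.py .5875 -.1455 .025 171.1;python3 - <<'E'
from workcell import camera
from h import *
c=camera("top"); cv2.imwrite("pics/t4.png",cv2.resize(c["image"][80:220,190:400,::-1],None,fx=3.8,fy=3.8,interpolation=cv2.INTER_CUBIC))
E
```

```text
clock 6.08 pos [ 0.5854 -0.1401  0.0741] yaw 171.6 j1,j6 [-0.23 -0.09] F [-0.1  0.   1.1] tilt -1.0
shift mm [-3.  -5.  49.1] twist 0.5
```

View pics/t4.png

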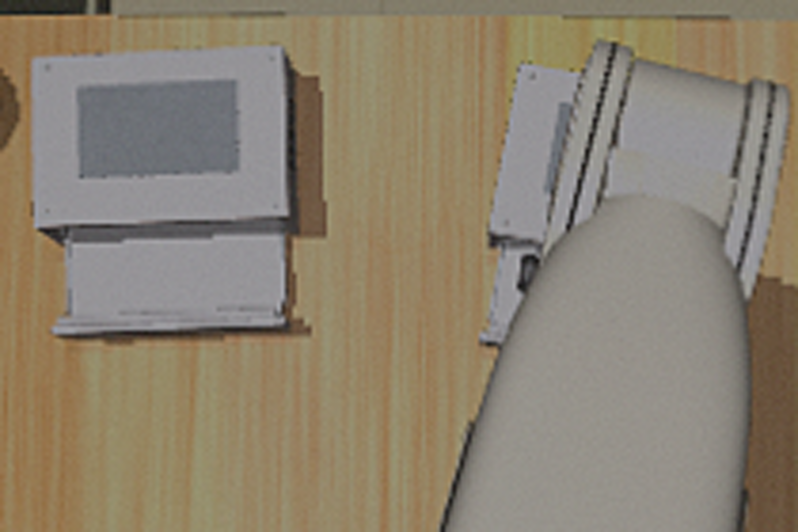

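The arm hides the right loader here, but the measured pose puts the fingers over the middle of the gap. Descending.

>>> {"fn": "carry_out", "kwargs": {
  "plan": [
    {"dx":-2,"dy":-3,"dz":10,"twist":0.5,"fingers":1},
    {"dx":-2,"dy":-3,"dz":20,"twist":0.5,"fingers":1},
    {"dx":-2,"dy":-3,"dz":32,"twist":0.5,"fingers":1},
    {"dx":-2,"dy":-3,"dz":44,"twist":0.5,"fingers":1},
    {"dx":-2,"dy":-3,"dz":48,"twist":0.5,"fingers":1}
  ]
}}

```text
clock: 6.55
eef_pos: [0.5869, -0.1436, 0.0257]
tool_rot: [0.077, 0.997, 0.0, -0.001]
ft_force: [-0.1, -0.1, -0.4]
grip_width: 0.0002
grasp_force: 0.0
```

```bash
python3 to.py .45 -.1228 .026 171.1
```

```text
clock 6.55 pos [ 0.5869 -0.1436  0.0257] yaw 171.1 j1,j6 [-0.24 -0.08] F [-0.1 -0.1 -0.4] tilt -1.0
shift mm [ 1.384e+02 -6.000e-01 -1.000e-01] twist 0.0
```

>>> {"fn": "carry_out", "kwargs": {
  "plan": [
    {"dx":6,"dy":0,"dz":0,"twist":0,"fingers":1},
    {"dx":12,"dy":0,"dz":0,"twist":0,"fingers":1},
    {"dx":18,"dy":0,"dz":0,"twist":0,"fingers":1},
    {"dx":24,"dy":0,"dz":0,"twist":0,"fingers":1},
    {"dx":30,"dy":0,"dz":0,"twist":0,"fingers":1}
  ]
}}

```text
clock: 6.97
eef_pos: [0.5586, -0.1391, 0.0283]
tool_rot: [0.077, 0.997, -0.0, 0.002]
ft_force: [2.5, -0.1, -1.1]
grip_width: -0.0
grasp_force: 1.5
```

>>> {"fn": "carry_out", "kwargs": {
  "plan": [
    {"dx":7,"dy":0,"dz":0,"twist":0,"fingers":1},
    {"dx":14,"dy":0,"dz":0,"twist":0,"fingers":1},
    {"dx":21,"dy":0,"dz":0,"twist":0,"fingers":1},
    {"dx":28,"dy":0,"dz":0,"twist":0,"fingers":1},
    {"dx":35,"dy":0,"dz":0,"twist":0,"fingers":1}
  ]
}}

```text
clock: 7.38
eef_pos: [0.5232, -0.1334, 0.0279]
tool_rot: [0.077, 0.997, 0.0, 0.001]
ft_force: [2.8, 1.8, 1.1]
grip_width: -0.0
grasp_force: 1.6
```

```bash
python3 to.py .45 -.1228 .026 171.1
```

```text
clock 7.38 pos [ 0.5232 -0.1334  0.0279] yaw 171.1 j1,j6 [-0.25 -0.1 ] F [2.8 1.8 1.1] tilt -1.0
shift mm [74.  -0.8  1.8] twist 0.0
```

>>> {"fn": "carry_out", "kwargs": {
  "plan": [
    {"dx":7,"dy":0,"dz":0,"twist":0,"fingers":1},
    {"dx":14,"dy":0,"dz":0,"twist":0,"fingers":1},
    {"dx":21,"dy":0,"dz":1,"twist":0,"fingers":1},
    {"dx":28,"dy":0,"dz":1,"twist":0,"fingers":1},
    {"dx":35,"dy":0,"dz":1,"twist":0,"fingers":1}
  ]
}}

```text
clock: 7.8
eef_pos: [0.4881, -0.1283, 0.0263]
tool_rot: [0.077, 0.997, -0.0, 0.0]
ft_force: [3.3, 1.8, 2.6]
grip_width: -0.0003
grasp_force: 1.6
```

>>> {"fn": "carry_out", "kwargs": {
  "plan": [
    {"dx":6,"dy":0,"dz":0,"twist":0,"fingers":1},
    {"dx":12,"dy":0,"dz":0,"twist":0,"fingers":1},
    {"dx":17,"dy":0,"dz":0,"twist":0,"fingers":1},
    {"dx":22,"dy":0,"dz":0,"twist":0,"fingers":1},
    {"dx":26,"dy":0,"dz":0,"twist":0,"fingers":1}
  ]
}}

```text
clock: 8.22
eef_pos: [0.4623, -0.124, 0.0262]
tool_rot: [0.077, 0.997, 0.0, -0.0]
ft_force: [3.2, 1.3, 1.0]
grip_width: 0.0002
grasp_force: 1.4
```

>>> {"fn": "carry_out", "kwargs": {
  "plan": [
    {"dx":2,"dy":0,"dz":0,"twist":0,"fingers":1},
    {"dx":4,"dy":0,"dz":0,"twist":0,"fingers":1},
    {"dx":6,"dy":0,"dz":0,"twist":0,"fingers":1},
    {"dx":8,"dy":0,"dz":0,"twist":0,"fingers":1},
    {"dx":10,"dy":0,"dz":0,"twist":0,"fingers":1}
  ]
}}

```text
clock: 8.63
eef_pos: [0.4551, -0.1229, 0.0265]
tool_rot: [0.077, 0.997, 0.0, 0.002]
ft_force: [10.5, 0.6, -6.6]
grip_width: 0.0002
grasp_force: 5.1
```

>>> {"fn": "carry_out", "kwargs": {
  "plan": [
    {"dx":1,"dy":0,"dz":0,"twist":0,"fingers":1},
    {"dx":2,"dy":0,"dz":0,"twist":0,"fingers":1},
    {"dx":3,"dy":0,"dz":0,"twist":0,"fingers":1},
    {"dx":3,"dy":0,"dz":0,"twist":0,"fingers":1},
    {"dx":3,"dy":0,"dz":0,"twist":0,"fingers":1}
  ]
}}

```text
clock: 9.05
eef_pos: [0.4552, -0.123, 0.0268]
tool_rot: [0.077, 0.997, -0.0, 0.005]
ft_force: [12.1, 0.6, -8.9]
grip_width: -0.0002
grasp_force: 6.2
```

The tray is at its outer stop. I'll unhook by moving 16 mm back inward, then go straight up.

>>> {"fn": "carry_out", "kwargs": {
  "plan": [
    {"dx":-5,"dy":0,"dz":0,"twist":0,"fingers":1},
    {"dx":-10,"dy":0,"dz":0,"twist":0,"fingers":1},
    {"dx":-16,"dy":0,"dz":0,"twist":0,"fingers":1},
    {"dx":-16,"dy":0,"dz":0,"twist":0,"fingers":1},
    {"dx":-16,"dy":0,"dz":-5,"twist":0,"fingers":1}
  ]
}}

```text
clock: 9.47
eef_pos: [0.4647, -0.1246, 0.0303]
tool_rot: [0.078, 0.997, 0.0, -0.002]
ft_force: [-0.3, -0.5, 0.7]
grip_width: -0.0003
grasp_force: 0.0
```

>>> {"fn": "carry_out", "kwargs": {
  "plan": [
    {"dx":0,"dy":0,"dz":-25,"twist":0,"fingers":1},
    {"dx":0,"dy":0,"dz":-60,"twist":0,"fingers":1},
    {"dx":0,"dy":0,"dz":-100,"twist":0,"fingers":1},
    {"dx":0,"dy":0,"dz":-140,"twist":0,"fingers":1},
    {"dx":0,"dy":0,"dz":-180,"twist":0,"fingers":1}
  ]
}}

```text
clock: 9.88
eef_pos: [0.4646, -0.1245, 0.2132]
tool_rot: [0.077, 0.997, -0.0, -0.001]
ft_force: [1.3, 0.3, -0.3]
grip_width: 0.0002
grasp_force: 0.0
```

>>> {"fn": "carry_out", "kwargs": {
  "plan": [
    {"dx":20,"dy":35,"dz":0,"twist":0,"fingers":1},
    {"dx":40,"dy":70,"dz":0,"twist":0,"fingers":1},
    {"dx":60,"dy":105,"dz":0,"twist":0,"fingers":1},
    {"dx":80,"dy":140,"dz":0,"twist":0,"fingers":1},
    {"dx":100,"dy":170,"dz":0,"twist":0,"fingers":1}
  ]
}}

```text
clock: 10.3
eef_pos: [0.3918, 0.06, 0.2116]
tool_rot: [0.078, 0.997, 0.0, -0.0]
ft_force: [1.2, 0.3, -0.2]
grip_width: 0.0
grasp_force: 0.0
```

```bash
python3 to.py .45 -.1228 .026 171.1;python3 - <<'E'
from workcell import camera
from h import *
c=camera("top"); cv2.imwrite("pics/t5.png",cv2.resize(c["image"][80:230,190:400,::-1],None,fx=3.8,fy=3.8,interpolation=cv2.INTER_CUBIC))
E
```

```text
clock 10.3 pos [0.3918 0.06   0.2116] yaw 171.1 j1,j6 [0.15 0.31] F [ 1.2  0.3 -0.2] tilt -1.0
shift mm [ -85.8 -171.6  185.6] twist -0.0
```

View pics/t5.png

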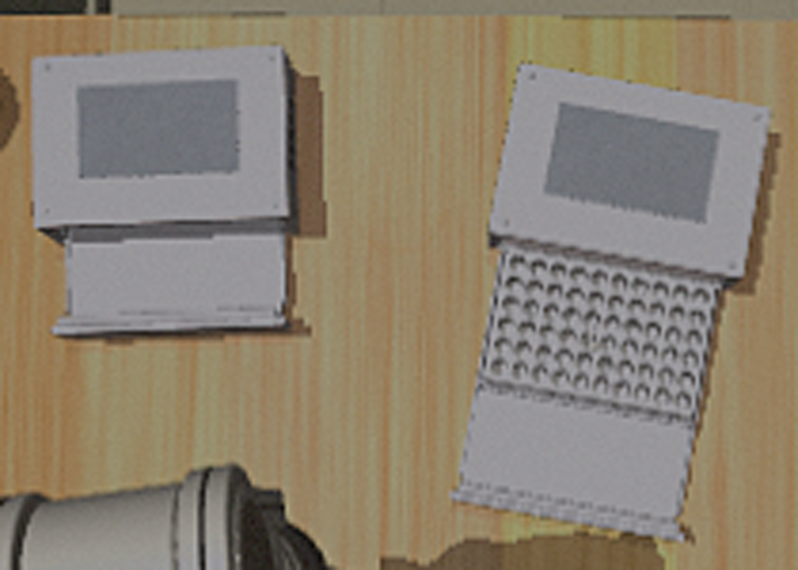

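The picture shows the left tray home. The right tray is fully out (lip near (570,510)) with the block seated in it, and the arm is clear. I'll hold still briefly and hand in.

>>> {"fn": "carry_out", "kwargs": {
  "plan": [
    {"dx":0},
    {"dx":0},
    {"dx":0},
    {"dx":0},
    {"dx":0}
  ]
}}

```text
$.plan[0]: bad value
```

```bash
python3 -c "
from workcell import job_done
print(job_done())"
```

```text
the job is handed in; nothing more can be done
None
```

I pushed the empty tray home, then drew the loaded tray out to its stop with the block still seated, backed the arm clear and handed the job in at about 10 s; the hand-in gave no verdict, and the short settling move before it was refused.

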